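# Move the lift-off guard to the bare glass grinder

## Robot

A 7-joint arm with a two-finger parallel gripper is mounted at the origin on the work surface. World frame = base frame: x ahead of the robot, y to its left, z up, the work surface at z = 0. Lengths are in m, angles in rad, forces in N, time in s.
With the tool pointing down it reaches from about 0.35 to 0.9 m from the base axis. Payload 8.1 kg.
Tool frame: the origin (TCP) lies between the finger pads; the fingertips stand 17 mm ahead of it and the grasp point (between the pads) lies 2 mm behind it; z points along the fingers, y is the line along which they close (so a half turn about z gives the same grasp; the last joint's range is limited). The gripper opens to 92 mm and grips with 3 to 60 N. Pads are 19 mm wide; open, the fingers measure 130 mm over their backs; the gripper's body (75 mm by 190 mm) begins 47 mm behind the grasp point.
Start: joints at [-1.275, 0.434, 0.025, 1.573, -0.012, 1.134, -0.075], TCP at [0.243, 0.576, 0.244] pointing down, gripper open.
Joint ranges: [-2.62, 2.62], [-0.44, 2.09], [-1.27, 1.32], [0.08, 2.57], [-1.32, 4.46], [0.12, 2], [-2.74, 2.74]. Speed limits (rad/s): [2.22, 2.22, 3.01, 3.01, 3.14, 3.14, 3.14].

## Interface

Orientations are given as a rotation vector (axis times angle).
In Python, from cell import observe, get_image, calibration, sign_off, look_for, regions_of, landmark_of gives the robot as it stands.
- The arm moves only by the tool jog_arm, never from a script. Its argument "plan" is a list of rows, each an object with "offset": the shift along the tool's x, y, z normalised to -1 to 1, where 1 is 0.15 m, a list of three; "twist": the turn, a rotation vector about the tool's x, y, z normalised to -1 to 1, where 1 is 2 pi rad, a list of three; "fingers": the gripper command: -1 is shut, 1 is fully open, values between are in proportion. In form: [{"offset": [x, y, z], "twist": [ax, ay, az], "fingers": fingers}, ...]. A call has 1 to 20 rows; each row is the pose to reach, as a shift and turn from the pose commanded when the call began, along the tool's axes at that moment, turning the shorter way round; what a row does not reach only later rows make up. A row lasts 1/8 s, in which the tool goes at most 62.5 mm and 10.7 degrees, less where a joint would pass 70% of its speed; a pose out of reach is approached as far as the arm can. A call with a number of a shift or a turn outside -1 to 1 is refused whole. A call with a gripper value outside its range is refused whole. The fingers move at their own pace and stop on an object; "newtons" is the grip in N (left out, the last holds). Time passes only in rows, so rows that repeat a pose let the fingers close. It gives the time, the measured TCP pose, the force, the opening and the grip force at its end, in the units of the state.
- observe(): the state, without advancing time (a new reading comes with each control period).
- get_image(name): name is "side" or "top" or "wrist"; returns the picture (480x640x3 uint8, red, green, blue); there is no depth.
- calibration(name): a dict with "fov_y" (degrees; the focal length in pixels is half the picture's height over the tangent of half this angle, whatever the lens; pixels are square), "cx", "cy" (the principal point, pixels), "position" and "attitude" of the camera in the world. Camera axes: x right, y down, z forward; pixel columns grow to the right and rows downward; lengths in m; the calibration is good to about 2 mm. A picture is of the moment at which its call begins: read the wrist's pose just before it. calibration takes no time and is no camera call; for the wrist camera it gives the pose at the moment of the call.
- sign_off(): hands the job in; it is judged then, once.
Trained networks look in the newest picture that a camera, given by its name, has taken for a name from the list of things; names that differ only in an ending like _2 or _b are one class to them, and where a whole thing is asked for, a point or a joint stands for the part that bears it (a point fixed in the world has none). Each returns a list of dicts, best first, with "conf" (0 to 1); they miss things now and then, are a little off and sometimes report something else, mostly with a low value. They report only what shows in the picture. A call takes as long as a camera call.
- look_for(thing, camera): "box" ([left, top, width, height] as shares, 0 to 1, of the picture: columns of its width, rows of its height, round what is visible of it).
- regions_of(thing, camera): "region" (480x640 bool, what is visible of it) and "box" ([left, top, width, height] as shares, 0 to 1, of the picture: columns of its width, rows of its height, round what is visible of it).
- landmark_of(thing, camera): "at" ([row, column] as shares, 0 to 1, of the picture: columns of its width, rows of its height: a listed point, or the origin of a listed thing).
The state is a dict: "clock": time; "joints": joint angles; "dq": joint speeds; "joint_efforts": joint torques, N m; "position": TCP position; "ee_rot": TCP orientation; "force": force on the tool from outside, world axes, zero at the start; "ft_torque": the same for the moment, N m; "width": opening from 0.0 (shut) to 1.0 (fully open); "gripper_force": force on a finger pad.
Only numpy, scipy, OpenCV 4.12 (cv2) and the standard library are available. Lean on these libraries where they do the work, as an engineer would, in place of code of your own. Each camera call takes 0.05 s, during which the arm holds its last target. There are 200 camera calls.

## Task

One of the two bench glass grinders has its clear guard hung in its hinge brackets; the other has none. Pinch the guard's two black grip tabs together to pull in its sprung hinge pin, lift the guard straight up out of its brackets, and lower it into the brackets of the bare grinder, letting go so that the pin springs back out into its eye and the guard hangs there upright. Do not knock over or push away the green glass vase.

Things in the scene. Friction and masses are not known exactly. Their poses are not given: they have to be found in the camera images.
- guard_grip (a point): Grip centre of the guard, 35 mm above its rail, midway between its two black tabs as pinched. Axes: x normal to the pane, y towards the sprung pin, z up. Fixed tab's outer face at y = -8 mm; sliding tab's at +28 at rest, +8 pinched; tabs 24 mm in x, tops 17 mm above. Grasp from above, centred here, at least 65 mm open, closing along y with 15 N or more to a firm stop 16 mm wide.
- guard: Loose guard, 0.2 to 0.42 kg: upright clear pane in an aluminium frame, 8 thick (x), 140 wide (y), 85 high, a rail 16 thick and 10 high on top bearing the tabs. Origin: middle of its lower edge, 130 mm under the grip centre; same axes. Hinge axis 70 mm up: a fixed stub juts 17 mm out of the -y edge, the sprung pin 17 mm out of the +y edge, both 8 mm thick.
- guard_pin (a joint): Travel of the sprung hinge pin with the sliding tab, m: 0 = fully out (locked in the bracket's eye), 0.020 = fully drawn in to its stop, its end inside the guard's edge, so that the guard can be lifted. A spring of 4.5 to 6.3 N pushes it out again as the gripper opens.
- hung_place (a point): Point over the bare grinder where the guard's grip centre comes when hung there, 190 mm above the table. x = normal of the hung guard, y = along the hinge to the bracket with the closed eye for the sprung pin (the -y bracket has an open slot for the stub). Bring the guard in with its grip centre at least 110 mm above this point, then straight down with the tabs pinched, then open.
- bare_grinder: The grinder without a guard: fixed grey box 184 by 204 mm, top 50 mm high, small brass grinding head. Origin under its middle, on the table; axes as the hung guard's. Two aluminium brackets reach 168 mm high, inner faces 152 mm apart, with guides 26 mm apart whose flared tops lead the guard in. The other grinder, where the guard hangs at first, is the same.
- vase_center (a point): Centre of a standing green glass vase, 72 mm across, 150 mm high (this point is at 75 mm), a bystander beyond the grinders.

How it is judged:
By the outcome, as a careful person would: the job done as asked, in the order asked, and still so for the second after the job is handed in, with the robot touching nothing.
It also fails if it takes over 51 s, if anything falls off the work surface, if the arm or the gripper's body presses on something with over 40 N, if the wrist force passes 120 N, or if a joint passes its speed limit or range.

## Working session

There is one attempt and no reset: what is moved stays moved. The work goes in short steps, Python scripts to look and compute and a tool call to move; the robot and the scene stay as the last step left them, time stands still between calls to the robot, and variables do not carry over. Pictures are saved under pics/ and viewed, at most 10 in all, crops included, and the job is handed in when it is done.

Besides the shell and the picture viewer there is one more tool, called after ">>>" as a command line: name --argument value ..., lists and objects as JSON in quotes. jog_arm: Moves the arm, as the interface text tells. Scaled input: -1 to 1 covers 0.15 m each way for a shift and 2 pi rad each way for a turn. Its arguments: {"type":"object","properties":{"plan":{"type":"array","items":{"type":"object","properties":{"offset":{"type":"array","items":{"type":"number","minimum":-1,"maximum":1}},"twist":{"type":"array","items":{"type":"number","minimum":-1,"maximum":1}},"fingers":{"type":"number"}}}},"newtons":{"type":"number"}},"required":["plan"]}

```bash
mkdir -p pics
cat > h.py <<'E'
import numpy as np, cv2
from cell import *
from scipy.spatial.transform import Rotation as R
def cam(n):
    c=calibration(n); f=240/np.tan(np.radians(c["fov_y"])/2)
    A=np.array(c["attitude"],float)
    A=A if A.shape==(3,3) else R.from_rotvec(A).as_matrix()
    return f,c["cx"],c["cy"],np.array(c["position"]),A
def onz(n,u,v,z):
    f,cx,cy,p,A=cam(n); d=A@np.array([(u-cx)/f,(v-cy)/f,1]); return p+d*(z-p[2])/d[2]
def proj(n,X):
    f,cx,cy,p,A=cam(n); q=A.T@(np.array(X)-p); return np.array([cx+f*q[0]/q[2],cy+f*q[1]/q[2]])
def save(n,f): cv2.imwrite("pics/"+f,cv2.cvtColor(get_image(n),cv2.COLOR_RGB2BGR))
E
python3 - <<'E'
from h import *
s=observe();print(s["clock"],s["position"],s["ee_rot"],s["width"])
for n in("side","top","wrist"):
    print(n,calibration(n)); save(n,n+"0.png")
    zs=dict(guard_grip=.19,hung_place=.19,guard=.06,bare_grinder=0,vase_center=.075)
    for t in zs:
        for r in landmark_of(t,n)[:2]:
            v,u=r["at"][0]*480,r["at"][1]*640; print(t,round(r["conf"],2),round(u),round(v),onz(n,u,v,zs[t]).round(3))
E
```

```text
0.0 [0.24253097 0.575494   0.24293101] [-6.22255302e-01 -3.07915484e+00  2.50778291e-03] 1.001680366263392
side {'fov_y': 45.540286675101356, 'cx': 321.2685908317662, 'cy': 237.85068066113163, 'position': array([ 0.43874059, -0.67030926,  0.61228742]), 'attitude': array([-2.17290378,  0.29647677, -0.16349453])}
guard_grip 0.78 239 142 [0.545 0.201 0.19 ]
hung_place 0.71 329 301 [ 0.578 -0.218  0.19 ]
hung_place 0.19 235 140 [0.541 0.21  0.19 ]
guard 0.72 244 209 [0.544 0.199 0.06 ]
bare_grinder 0.66 326 409 [ 0.579 -0.214  0.   ]
vase_center 0.81 417 253 [ 0.781 -0.022  0.075]
top {'fov_y': 46.34785085254882, 'cx': 311.42358638660176, 'cy': 240.05313047003622, 'position': array([ 0.58569774, -0.01758248,  1.04927592]), 'attitude': array([-2.19266354,  2.15316361, -0.04276652])}
guard_grip 0.74 177 305 [0.54  0.212 0.19 ]
hung_place 0.81 457 287 [ 0.577 -0.214  0.19 ]
guard 0.82 198 300 [0.543 0.21  0.06 ]
bare_grinder 0.96 432 285 [ 0.578 -0.213  0.   ]
vase_center 0.75 327 168 [ 0.778 -0.015  0.075]
wrist {'fov_y': 68.44387594571992, 'cx': 313.5672892315184, 'cy': 242.60295005149956, 'position': array([0.16577119, 0.60927052, 0.38477341]), 'attitude': array([2.39529027, 1.59056654, 0.24863135])}
```

```bash
cd pics; python3 -c "
import cv2,numpy as np
a=[cv2.imread(n+'0.png') for n in('side','top')]
cv2.imwrite('both.png',cv2.resize(np.hstack(a),(800,300)))"
```

```text
(no output)
```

View pics/top0.png

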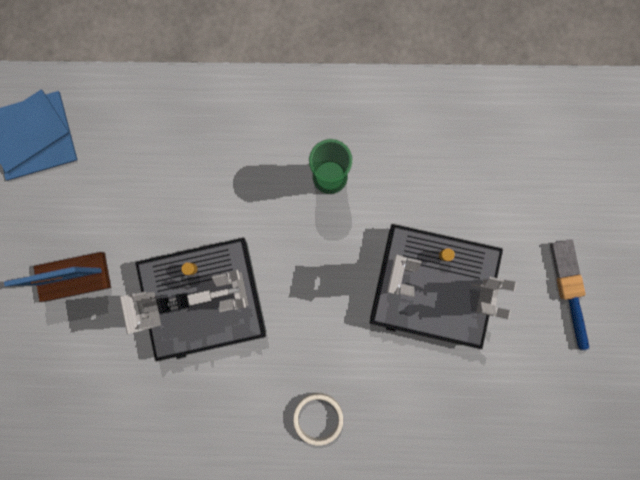

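View pics/side0.png

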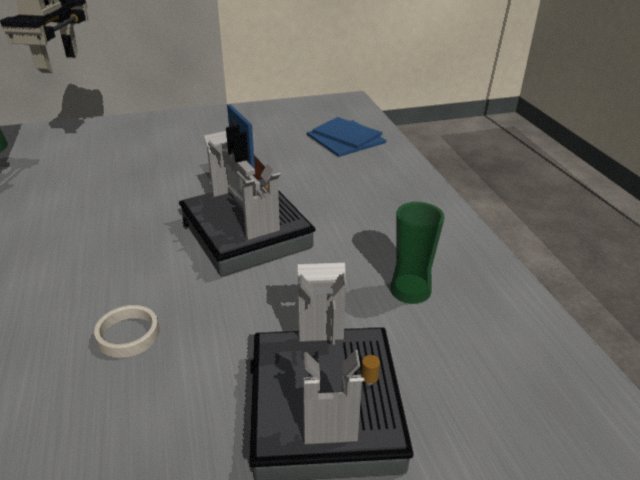

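The top view shows the guard on the left grinder, with black tabs at about (160–187, 303) and brackets at about (140,312) and (240,288). The bare grinder is on the right, with brackets at about (400,275) and (495,297). The vase is at (330,165). In both grinders the solid (eye) bracket is towards +y, on the image's left.

```bash
python3 - <<'E'
from h import *
s=observe(); Rt=R.from_rotvec(s["ee_rot"]); print(Rt.as_matrix().round(3))
get_image("top")
for r in regions_of("bare_grinder","top")[:3]:
    print(round(r["conf"],2),np.array(r["box"])*[640,480,640,480])
    m=r["region"].astype(np.uint8); c=max(cv2.findContours(m,0,2)[0],key=cv2.contourArea)
    print(cv2.minAreaRect(c))
# corners by hand
for name,P in dict(full=[(137,262),(245,239),(264,336),(158,358)],bare=[(392,226),(501,249),(482,347),(372,322)]).items():
    W=np.array([onz("top",u,v,.05)[:2] for u,v in P]); ex=W[0]-W[1]+W[3]-W[2]
    print(name,W.mean(0).round(4),"yhead",np.degrees(np.arctan2(ex[1],ex[0])),np.linalg.norm(W[0]-W[1]),np.linalg.norm(W[1]-W[2]))
th=np.radians(103)
T=np.column_stack([[np.sin(th),-np.cos(th),0],[np.cos(th),np.sin(th),0],[0,0,-1]])
T[:,0]=np.cross(T[:,1],T[:,2])
print((Rt.inv()*R.from_matrix(T)).as_rotvec()/2/np.pi, Rt.inv().apply(np.array([.543,.208,.30])-s["position"])/.15)
E
python3 -c "
import cv2
a=cv2.imread('pics/top0.png')[220:370,100:540]
cv2.imwrite('pics/c.png',cv2.resize(a,(800,273),interpolation=3))"
```

```text
[[-0.921  0.388  0.   ]
 [ 0.388  0.921  0.   ]
 [-0.     0.    -1.   ]]
0.95 [371.008 225.024 143.488 124.512]
((445.19207763671875, 288.50091552734375), (136.46620178222656, 105.04354095458984), 11.592175483703613)
full [0.5456 0.2069] yhead 102.936588681478 0.19885817294111002 0.1757961739681643
bare [ 0.5764 -0.211 ] yhead 78.68736691703175 0.1960749843179499 0.17551973738886548
[ 4.51973441e-06  6.89263213e-06 -9.95946652e-02] [-2.79731412 -1.4828952  -0.37497408]
```

View pics/c.png

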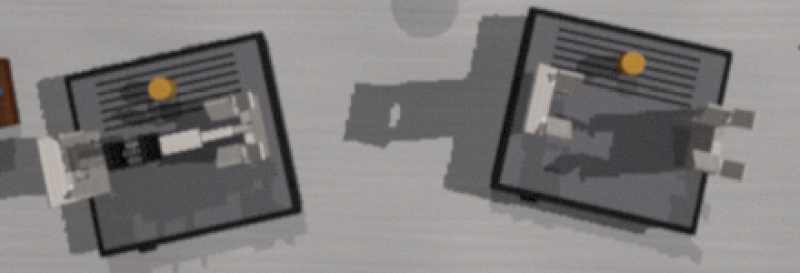

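>>> jog_arm --plan '[{"offset":[-0.3,-0.17,-0.3],"twist":[0,0,0],"fingers":1},{"offset":[-0.65,-0.35,-0.5],"twist":[0,0,0],"fingers":1},{"offset":[-1,-0.55,-0.5],"twist":[0,0,0],"fingers":1},{"offset":[-1,-0.55,-0.5],"twist":[0,0,0],"fingers":1}]' --newtons 30

```text
clock: 1.5
position: [0.353, 0.4375, 0.3199]
ee_rot: [0.634, 3.074, 0.001]
force: [-0.1, 0.0, 0.1]
width: 0.999
gripper_force: 0.0
```

>>> jog_arm --plan '[{"offset":[-0.35,-0.17,0],"twist":[0,0,0],"fingers":1},{"offset":[-0.7,-0.34,0],"twist":[0,0,0],"fingers":1},{"offset":[-1,-0.5,0],"twist":[0,0,0],"fingers":1}]'

```text
clock: 1.88
position: [0.4589, 0.3131, 0.3187]
ee_rot: [0.622, 3.079, 0.0]
force: [-0.3, 0.5, 0.5]
width: 1.002
gripper_force: 0.0
```

>>> jog_arm --plan '[{"offset":[-0.3,-0.14,0],"twist":[0,0,-0.025],"fingers":1},{"offset":[-0.6,-0.3,0],"twist":[0,0,-0.05],"fingers":1},{"offset":[-0.8,-0.43,0.12],"twist":[0,0,-0.075],"fingers":1},{"offset":[-0.8,-0.43,0.12],"twist":[0,0,-0.1],"fingers":1},{"offset":[-0.8,-0.43,0.12],"twist":[0,0,-0.1],"fingers":1},{"offset":[-0.8,-0.43,0.12],"twist":[0,0,-0.1],"fingers":1}]'

```text
clock: 2.62
position: [0.5432, 0.2093, 0.3008]
ee_rot: [-0.356, 3.121, 0.001]
force: [-0.4, 0.2, -0.3]
width: 1.002
gripper_force: 0.0
```

Run:
```python
from h import *
s=observe();print(s["clock"],s["position"],s["ee_rot"],np.round(s["joints"],2),np.abs(s["dq"]).max())
save("wrist","w1.png")
for t,z in dict(guard_grip=.19,guard=.06).items():
    for r in landmark_of(t,"wrist")[:2]:
        v,u=r["at"][0]*480,r["at"][1]*640; print(t,round(r["conf"],2),round(u),round(v),onz("wrist",u,v,z).round(4))
```

```text
2.625 [0.54324441 0.2092561  0.30082596] [-3.56317301e-01  3.12122626e+00  8.14519184e-04] [-0.54  0.32  0.11  1.6  -0.04  1.22  1.38] 0.011064138984062985
guard_grip 0.92 313 251 [0.5463 0.2116 0.19  ]
guard 0.97 312 215 [0.5495 0.2106 0.06  ]
```

View pics/w1.png

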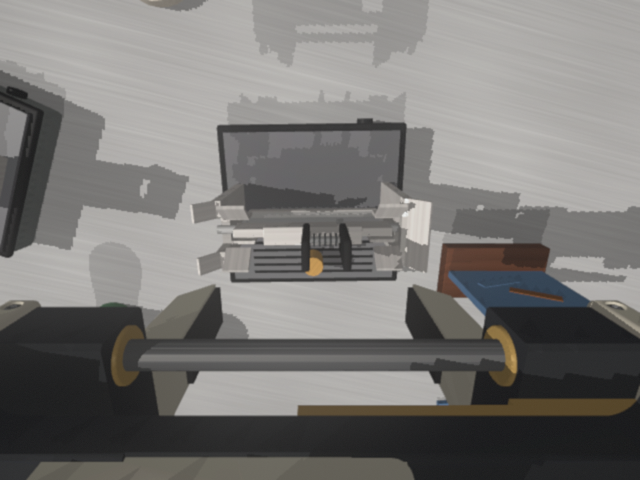

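The wrist view shows the guard's tabs at columns 302–350, around row 245. The grip landmark at (313,251) fits the fixed tab's face at 302 plus about 8 mm. The stub is on the left and the sprung pin with its eye is on the right.

Run:
```python
from h import *
s=observe(); Rt=R.from_rotvec(s["ee_rot"])
W=np.array([onz("wrist",u,v,.05)[:2] for u,v in [(219,126),(405,124),(397,279),(231,281)]])
ex=W[1]-W[0]+W[2]-W[3]; print(W.mean(0),np.degrees(np.arctan2(ex[1],ex[0])),np.linalg.norm(np.roll(W,-1,0)-W,axis=1))
g=np.array([.5463,.2116,.19])
for th in (103,103.6):
    t=np.radians(th); y=np.array([np.cos(t),np.sin(t),0]); x=np.array([np.sin(t),-np.cos(t),0])
    for n in("wrist","top","side"): print(n,[proj(n,g+a*x+b*y+[0,0,c]).round().tolist() for a in(-.012,.012) for b in(-.008,.028) for c in(.017,)], [proj(n,g+b*y+[0,0,-.06]+[0,0,0]).round().tolist() for b in(-.087,.087)])
print("tool offset /.15 to z .188:",Rt.inv().apply(g-[0,0,.002]-s["position"])/.15)
```

```text
[0.5436237  0.21053125] 103.80834270297319 [0.19601986 0.17727394 0.20035121 0.17773476]
wrist [[302.0, 242.0], [354.0, 242.0], [302.0, 274.0], [352.0, 274.0]] [[219.0, 229.0], [408.0, 229.0]]
top [[181.0, 308.0], [158.0, 313.0], [178.0, 293.0], [155.0, 298.0]] [[239.0, 289.0], [136.0, 311.0]]
side [[233.0, 134.0], [225.0, 125.0], [246.0, 131.0], [238.0, 123.0]] [[261.0, 194.0], [223.0, 151.0]]
wrist [[302.0, 242.0], [354.0, 242.0], [303.0, 274.0], [353.0, 274.0]] [[219.0, 230.0], [408.0, 228.0]]
top [[181.0, 308.0], [158.0, 314.0], [178.0, 293.0], [155.0, 298.0]] [[239.0, 288.0], [136.0, 311.0]]
side [[233.0, 134.0], [224.0, 125.0], [246.0, 131.0], [238.0, 123.0]] [[262.0, 194.0], [223.0, 151.0]]
tool offset /.15 to z .188: [-0.02315017  0.01178508  0.75291397]
```

>>> jog_arm --plan '[{"offset":[-0.015,0.01,0.2],"twist":[0,0,-0.0015],"fingers":1},{"offset":[-0.015,0.01,0.4],"twist":[0,0,-0.0015],"fingers":1},{"offset":[-0.015,0.01,0.55],"twist":[0,0,-0.0015],"fingers":1},{"offset":[-0.015,0.01,0.7],"twist":[0,0,-0.0015],"fingers":1},{"offset":[-0.015,0.01,0.75],"twist":[0,0,-0.0015],"fingers":1},{"offset":[-0.015,0.01,0.75],"twist":[0,0,-0.0015],"fingers":1},{"offset":[-0.015,0.01,0.75],"twist":[0,0,-0.0015],"fingers":1}]'

```text
clock: 3.65
position: [0.5459, 0.2106, 0.1893]
ee_rot: [-0.374, 3.118, 0.001]
force: [-0.3, -0.5, 0.4]
width: 0.996
gripper_force: 0.0
```

Run:
```python
from h import *
s=observe();print(s["clock"],s["position"],s["force"])
save("wrist","w2.png")
print([(r["conf"],r["at"][1]*640,r["at"][0]*480) for r in landmark_of("guard_grip","wrist")], proj("wrist",s["position"]+[0,0,.002]))
```

```text
3.65 [0.54592185 0.2105544  0.18926579] [-0.30967861 -0.53671678  0.37178037]
[(0.63, 307.072, 323.28)] [309.90868154 325.43414985]
```

View pics/w2.png

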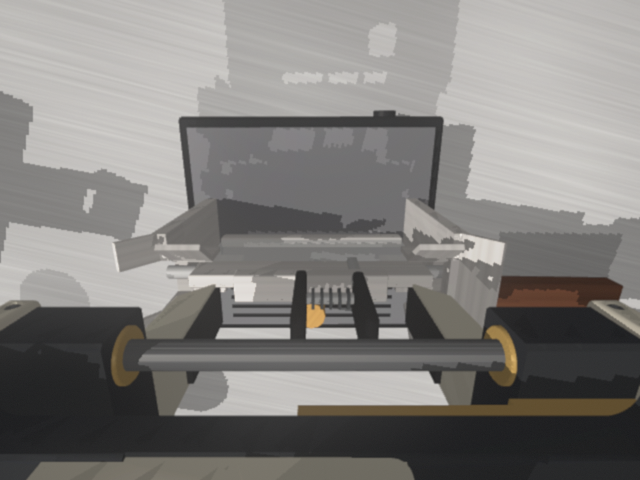

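The tabs, at columns 293–378, sit between the open fingers, and the grip centre is within about 1.5 mm of the tool. I can close now.

>>> jog_arm --plan '[{"offset":[0,0,0],"twist":[0,0,0],"fingers":-1},{"offset":[0,0,0],"twist":[0,0,0],"fingers":-1},{"offset":[0,0,0],"twist":[0,0,0],"fingers":-1},{"offset":[0,0,0],"twist":[0,0,0],"fingers":-1},{"offset":[0,0,0],"twist":[0,0,0],"fingers":-1},{"offset":[0,0,0],"twist":[0,0,0],"fingers":-1},{"offset":[0,0,0],"twist":[0,0,0],"fingers":-1},{"offset":[0,0,0],"twist":[0,0,0],"fingers":-1}]' --newtons 35

```text
clock: 4.75
position: [0.5454, 0.2092, 0.1879]
ee_rot: [0.373, -3.119, 0.002]
force: [-0.2, -2.2, -2.9]
width: 0.18
gripper_force: 6.9
```

>>> jog_arm --plan '[{"offset":[0,0,0],"twist":[0,0,0],"fingers":-1},{"offset":[0,0,0],"twist":[0,0,0],"fingers":-1},{"offset":[0,0,0],"twist":[0,0,0],"fingers":-1}]'

```text
clock: 5.12
position: [0.5452, 0.2103, 0.1881]
ee_rot: [0.374, -3.119, -0.0]
force: [0.1, 0.5, -3.8]
width: 0.161
gripper_force: 35.0
```

>>> jog_arm --plan '[{"offset":[0,0,-0.05],"twist":[0,0,0],"fingers":-1},{"offset":[0,0,-0.12],"twist":[0,0,0],"fingers":-1},{"offset":[0,0,-0.2],"twist":[0,0,0],"fingers":-1},{"offset":[0,0,-0.3],"twist":[0,0,0],"fingers":-1},{"offset":[0,0,-0.4],"twist":[0,0,0],"fingers":-1},{"offset":[0,0,-0.5],"twist":[0,0,0],"fingers":-1},{"offset":[0,0,-0.6],"twist":[0,0,0],"fingers":-1},{"offset":[0,0,-0.7],"twist":[0,0,0],"fingers":-1},{"offset":[0,0,-0.8],"twist":[0,0,0],"fingers":-1},{"offset":[0,0,-0.9],"twist":[0,0,0],"fingers":-1},{"offset":[0,0,-1],"twist":[0,0,0],"fingers":-1},{"offset":[0,0,-1],"twist":[0,0,0],"fingers":-1}]'

```text
clock: 6.62
position: [0.546, 0.2105, 0.3397]
ee_rot: [-0.374, 3.117, 0.001]
force: [1.8, 0.0, -3.4]
width: 0.16
gripper_force: 35.0
```

Run:
```python
from h import *
s=observe();print(s["clock"],s["position"],s["ee_rot"],s["force"],s["width"],s["gripper_force"])
save("wrist","w3.png"); save("side","s3.png")
for n in("wrist",): print([(r["conf"],r["at"][1]*640,r["at"][0]*480) for r in landmark_of("guard_grip",n)], proj(n,s["position"]+[0,0,.002]))
a=cv2.imread("pics/w3.png");b=cv2.imread("pics/s3.png")
cv2.imwrite("pics/ws3.png",np.hstack([cv2.resize(a,(400,300)),b[0:300,100:500]]))
Rt=R.from_rotvec(s["ee_rot"]); t=np.radians(78.7); y=np.array([np.cos(t),np.sin(t),0]);z=np.array([0,0,-1.])
T=R.from_matrix(np.column_stack([np.cross(y,z),y,z]))
print((Rt.inv()*T).as_rotvec()/2/np.pi, Rt.inv().apply(np.array([.577,-.213,.345])-s["position"])/.15)
```

```text
6.625 [0.54598083 0.21050126 0.33965031] [-3.74023995e-01  3.11695568e+00  1.31907582e-03] [ 1.75350896  0.04231905 -3.40599258] 0.15950455943977987 34.9788898229599
[(0.81, 312.384, 328.704)] [310.07595346 329.46596624]
[0.00017011 0.00035009 0.06940319] [ 0.46695355 -2.79209223 -0.03833919]
```

View pics/ws3.png

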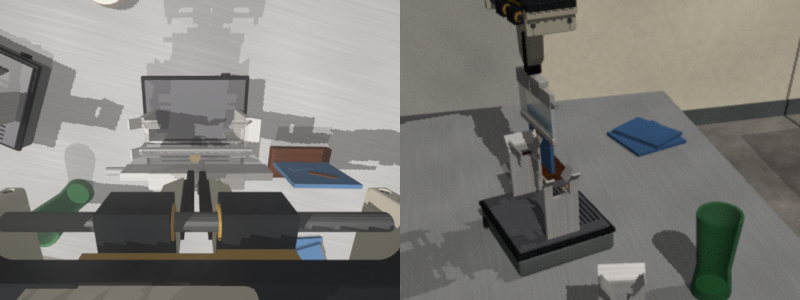

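The guard is clear of its brackets and held pinched. Next I carry it to above the bare grinder.

>>> jog_arm --plan '[{"offset":[0.03,-0.15,-0.04],"twist":[0,0,0],"fingers":-1},{"offset":[0.07,-0.4,-0.04],"twist":[0,0,0],"fingers":-1},{"offset":[0.11,-0.67,-0.04],"twist":[0,0,0],"fingers":-1},{"offset":[0.16,-0.93,-0.04],"twist":[0,0,0],"fingers":-1}]'

```text
clock: 7.28
position: [0.5548, 0.0676, 0.3435]
ee_rot: [0.374, -3.118, 0.0]
force: [0.4, 0.6, -3.8]
width: 0.158
gripper_force: 35.0
```

>>> jog_arm --plan '[{"offset":[0.05,-0.3,0],"twist":[0,0,0],"fingers":-1},{"offset":[0.1,-0.6,0],"twist":[0,0,0],"fingers":-1},{"offset":[0.16,-0.93,0],"twist":[0,0,0],"fingers":-1}]'

```text
clock: 7.65
position: [0.5645, -0.0731, 0.3435]
ee_rot: [0.376, -3.118, -0.001]
force: [1.0, -0.1, -3.3]
width: 0.163
gripper_force: 35.0
```

>>> jog_arm --plan '[{"offset":[0.05,-0.3,0],"twist":[0,0,0.015],"fingers":-1},{"offset":[0.1,-0.55,0],"twist":[0,0,0.03],"fingers":-1},{"offset":[0.15,-0.8,0],"twist":[0,0,0.05],"fingers":-1},{"offset":[0.15,-0.93,0],"twist":[0,0,0.0695],"fingers":-1},{"offset":[0.15,-0.93,0],"twist":[0,0,0.0695],"fingers":-1},{"offset":[0.15,-0.93,0],"twist":[0,0,0.0695],"fingers":-1},{"offset":[0.15,-0.93,0],"twist":[0,0,0.0695],"fingers":-1}]'

```text
clock: 8.52
position: [0.576, -0.2117, 0.344]
ee_rot: [-0.306, -3.126, -0.001]
force: [0.9, -0.9, -3.9]
width: 0.162
gripper_force: 35.0
```

Run:
```python
from h import *
s=observe();print(s["clock"],s["position"],s["ee_rot"],s["force"],s["width"],s["gripper_force"],np.abs(s["dq"]).max())
for n in("wrist","side","top"):
    save(n,n+"4.png")
    for t,z in dict(hung_place=.19,bare_grinder=0,guard_grip=s["position"][2]+.002).items():
        for r in landmark_of(t,n)[:1]:
            v,u=r["at"][0]*480,r["at"][1]*640; print(n,t,round(r["conf"],2),round(u),round(v),onz(n,u,v,z).round(4))
```

```text
8.525 [ 0.57599857 -0.21170367  0.34404191] [-3.05649873e-01 -3.12636300e+00 -1.24235385e-03] [ 0.85075411 -0.86849419 -3.88024799] 0.16194541790484146 34.979188442230225 0.004579350277570042
wrist bare_grinder 0.74 310 195 [ 0.577  -0.2161  0.    ]
wrist guard_grip 0.7 316 324 [ 0.5753 -0.21    0.346 ]
side hung_place 0.92 329 302 [ 0.5781 -0.2192  0.19  ]
side guard_grip 0.57 328 172 [ 0.5781 -0.2067  0.346 ]
top hung_place 0.7 455 285 [ 0.5788 -0.2116  0.19  ]
```

View pics/wrist4.png

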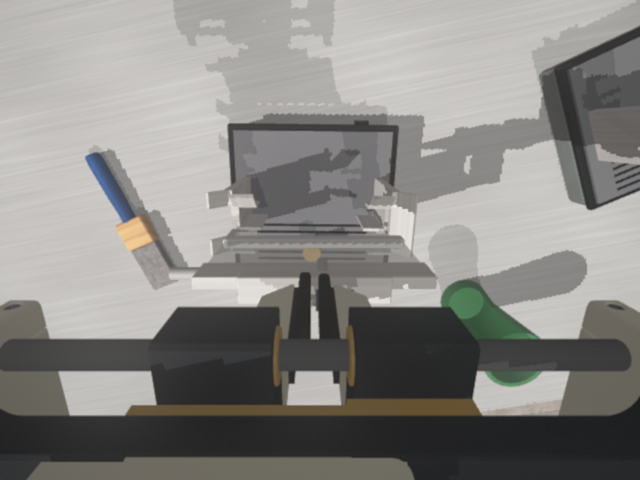

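The wrist view shows the guard's rail at columns 193–437, row 275, over the bare grinder's brackets. The grinder's near edge runs (230,125)–(397,127), nearly parallel to the rail. I'll refine the position from that edge.

```bash
python3 - <<'E'
from h import *
s=observe(); Rt=R.from_rotvec(s["ee_rot"]); Y=Rt.as_matrix()[:,1]; print("tool y head",np.degrees(np.arctan2(Y[1],Y[0])))
a,b=[onz("wrist",u,v,.05) for u,v in[(230,125),(397,127)]]
e=(b-a)/np.linalg.norm(b-a); n=np.array([e[1],-e[0],0])
print(a,b,np.linalg.norm(b-a),np.degrees(np.arctan2(e[1],e[0])),"centre",(a+b)/2+n*.092)
c=np.array([.577,-.2145,.05]); 
print("offset",Rt.inv().apply(c-s["position"])/.15)
for h in(78.7,):
  t=np.radians(h);y=np.array([np.cos(t),np.sin(t),0]);x=np.array([np.sin(t),-np.cos(t),0])
  print("top brackets inner top corners",[proj("top",c+[0,0,.118]+b*y).round(1).tolist() for b in(-.076,.076)], "side",[proj("side",c+[0,0,.118]+b*y+a*x).round(1).tolist() for b in(-.076,.076) for a in (-.013,.013)])
E
python3 -c "
import cv2,numpy as np
b=cv2.imread('pics/side0.png')[250:400,240:400];a=cv2.imread('pics/top0.png')[230:330,370:530]
cv2.imwrite('pics/d.png',np.hstack([cv2.resize(b,(400,375),interpolation=3),cv2.resize(a,(400,375),interpolation=3)]))"
```

```text
tool y head 78.6648911708331
[ 0.46932908 -0.28976683  0.05      ] [ 0.50982424 -0.09838808  0.05      ] 0.19561616801414072 78.05261568005635 centre [ 0.57958377 -0.21312268  0.05      ]
offset [-0.00901156 -0.00795118  1.96150189]
top brackets inner top corners [[502.0, 296.9], [405.6, 275.9]] side [[320.1, 366.3], [345.5, 364.9], [310.7, 272.8], [331.7, 271.8]]
```

View pics/d.png

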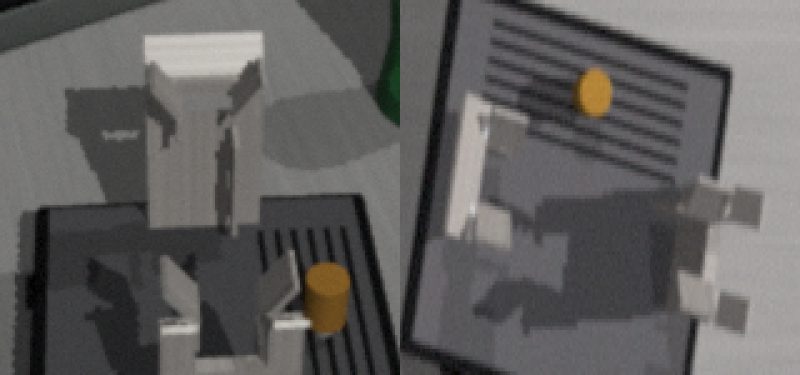

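The crops agree with the model: the slot is at side columns 318–345 (predicted 320–345), and the bracket inner faces are at top columns of about 404 and 503. I'll lower in steps and check the force.

>>> jog_arm --plan '[{"offset":[-0.01,-0.015,0],"twist":[0,0,0.001],"fingers":-1},{"offset":[-0.01,-0.015,0.1],"twist":[0,0,0.001],"fingers":-1},{"offset":[-0.01,-0.015,0.2],"twist":[0,0,0.001],"fingers":-1},{"offset":[-0.01,-0.015,0.28],"twist":[0,0,0.001],"fingers":-1},{"offset":[-0.01,-0.015,0.36],"twist":[0,0,0.001],"fingers":-1},{"offset":[-0.01,-0.015,0.44],"twist":[0,0,0.001],"fingers":-1},{"offset":[-0.01,-0.015,0.5],"twist":[0,0,0.001],"fingers":-1},{"offset":[-0.01,-0.015,0.5],"twist":[0,0,0.001],"fingers":-1}]'

```text
clock: 10.12
position: [0.5766, -0.2154, 0.2684]
ee_rot: [-0.32, -3.124, -0.0]
force: [-0.1, -0.0, -3.1]
width: 0.161
gripper_force: 35.0
```

Run:
```python
from h import *
s=observe();print(s["clock"],s["position"],s["force"],s["ft_torque"])
save("side","s5.png"); save("top","t5.png")
a=cv2.imread("pics/s5.png")[100:400,200:440]; b=cv2.imread("pics/t5.png")[200:360,360:540]
cv2.imwrite("pics/st5.png",np.hstack([cv2.resize(a,(400,500)),cv2.resize(b,(400,356)) if 0 else cv2.copyMakeBorder(cv2.resize(b,(400,356)),0,144,0,0,0)]))
```

```text
10.125 [ 0.57658853 -0.21540633  0.26844109] [-0.10519414 -0.03765707 -3.09606928] [ 0.04935547 -0.00870974 -0.04892855]
```

View pics/st5.png

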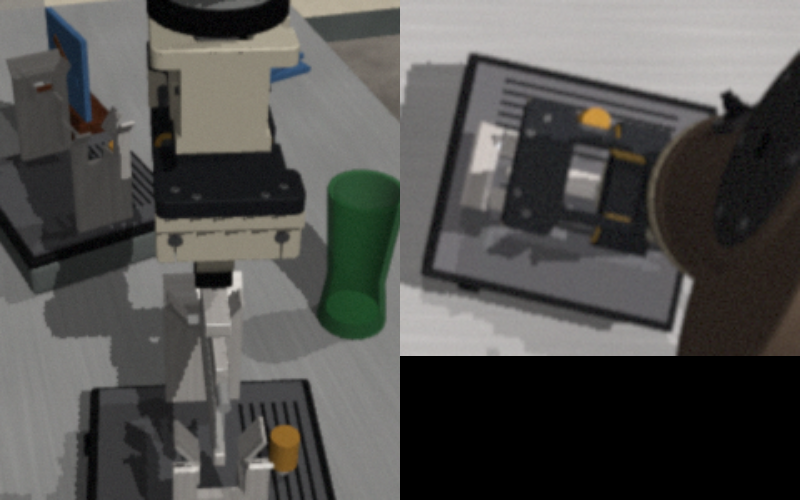

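The side crop shows the guard's lower edge at column 220, midway between the near prongs (185–260), with no contact force. I'll continue straight down.

>>> jog_arm --plan '[{"offset":[0,0,0.06],"twist":[0,0,0],"fingers":-1},{"offset":[0,0,0.12],"twist":[0,0,0],"fingers":-1},{"offset":[0,0,0.18],"twist":[0,0,0],"fingers":-1},{"offset":[0,0,0.24],"twist":[0,0,0],"fingers":-1},{"offset":[0,0,0.3],"twist":[0,0,0],"fingers":-1},{"offset":[0,0,0.36],"twist":[0,0,0],"fingers":-1},{"offset":[0,0,0.36],"twist":[0,0,0],"fingers":-1}]'

```text
clock: 11.1
position: [0.5765, -0.2153, 0.2143]
ee_rot: [-0.32, -3.124, -0.001]
force: [-0.5, -0.5, -3.6]
width: 0.162
gripper_force: 35.0
```

>>> jog_arm --plan '[{"offset":[0,0,0.04],"twist":[0,0,0],"fingers":-1},{"offset":[0,0,0.08],"twist":[0,0,0],"fingers":-1},{"offset":[0,0,0.12],"twist":[0,0,0],"fingers":-1},{"offset":[0,0,0.15],"twist":[0,0,0],"fingers":-1},{"offset":[0,0,0.17],"twist":[0,0,0],"fingers":-1},{"offset":[0,0,0.17],"twist":[0,0,0],"fingers":-1},{"offset":[0,0,0.17],"twist":[0,0,0],"fingers":-1}]'

```text
clock: 11.98
position: [0.5771, -0.2156, 0.1899]
ee_rot: [0.32, 3.125, -0.0]
force: [0.6, 0.2, -4.3]
width: 0.165
gripper_force: 35.0
```

>>> jog_arm --plan '[{"offset":[0,0,0.01],"twist":[0,0,0],"fingers":-1},{"offset":[0,0,0.013],"twist":[0,0,0],"fingers":-1},{"offset":[0,0,0.013],"twist":[0,0,0],"fingers":-1}]'

```text
clock: 12.35
position: [0.577, -0.2156, 0.188]
ee_rot: [0.32, 3.125, -0.0]
force: [-0.5, -0.2, -2.0]
width: 0.162
gripper_force: 35.0
```

>>> jog_arm --plan '[{"offset":[0,0,0],"twist":[0,0,0],"fingers":-0.4},{"offset":[0,0,0],"twist":[0,0,0],"fingers":0},{"offset":[0,0,0],"twist":[0,0,0],"fingers":0.5},{"offset":[0,0,0],"twist":[0,0,0],"fingers":1},{"offset":[0,0,0],"twist":[0,0,0],"fingers":1},{"offset":[0,0,0],"twist":[0,0,0],"fingers":1},{"offset":[0,0,0],"twist":[0,0,0],"fingers":1},{"offset":[0,0,0],"twist":[0,0,0],"fingers":1}]'

```text
clock: 13.35
position: [0.5769, -0.2157, 0.1877]
ee_rot: [-0.32, -3.125, 0.0]
force: [-0.2, 1.1, -0.3]
width: 0.971
gripper_force: 0.0
```

Run:
```python
from h import *
s=observe();print(s["clock"],s["position"],s["force"],s["width"])
save("wrist","w6.png"); save("side","s6.png")
a=cv2.imread("pics/w6.png")[180:400,130:530]; b=cv2.imread("pics/s6.png")[200:420,240:440]
cv2.imwrite("pics/ws6.png",np.hstack([cv2.resize(a,(500,275)),cv2.resize(b,(250,275))]))
```

```text
13.35 [ 0.57685604 -0.21574151  0.18771513] [-0.15276176  1.13296643 -0.28825622] 0.9712162671350417
```

View pics/ws6.png

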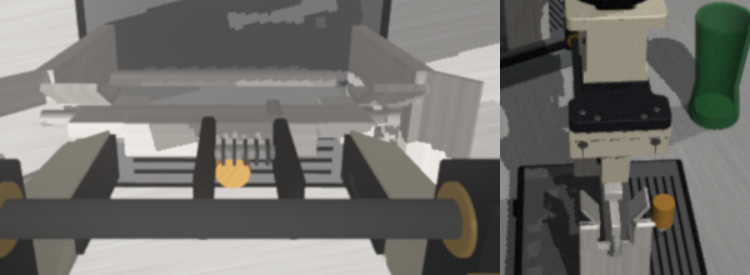

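The tabs have spread to their full rest spacing (about 90 px, against 85 px at the original hang) with the spring extended, and the guard stands upright between both brackets. I'll withdraw straight up.

>>> jog_arm --plan '[{"offset":[0,0,0],"twist":[0,0,0],"fingers":1},{"offset":[0,0,-0.05],"twist":[0,0,0],"fingers":1},{"offset":[0,0,-0.12],"twist":[0,0,0],"fingers":1},{"offset":[0,0,-0.25],"twist":[0,0,0],"fingers":1},{"offset":[0,0,-0.5],"twist":[0,0,0],"fingers":1},{"offset":[0,0,-0.75],"twist":[0,0,0],"fingers":1},{"offset":[0,0,-0.75],"twist":[0,0,0],"fingers":1},{"offset":[0,0,-0.75],"twist":[0,0,0],"fingers":1},{"offset":[0,0,-0.75],"twist":[0,0,0],"fingers":1}]'

```text
clock: 14.58
position: [0.5764, -0.2153, 0.2993]
ee_rot: [-0.32, -3.124, -0.001]
force: [0.5, -0.1, -0.3]
width: 0.997
gripper_force: 0.0
```

Run:
```python
from h import *
s=observe();print(s["clock"],s["position"],s["force"])
save("wrist","w7.png"); im=get_image("wrist")
for t,z in dict(guard_grip=.19,guard=.06).items():
    for r in landmark_of(t,"wrist")[:1]:
        v,u=r["at"][0]*480,r["at"][1]*640; print(t,round(r["conf"],2),round(u),round(v),onz("wrist",u,v,z).round(4))
# dark tab columns at tab rows, compared with first view
for f in("w1.png","w7.png"):
    g=cv2.imread("pics/"+f).max(2)[228:236,290:365].mean(0); print(f,(np.where(g<60)[0]+290).tolist())
get_image("side");print([(r["conf"],r["at"]) for r in landmark_of("vase_center","side")[:1]])
```

```text
14.575 [ 0.57641468 -0.21525927  0.29930552] [ 0.51455334 -0.07382427 -0.29851334]
guard_grip 0.69 307 248 [ 0.5762 -0.2187  0.19  ]
guard 0.7 312 212 [ 0.5785 -0.2163  0.06  ]
w1.png [304, 305, 306, 307, 308, 340, 341, 342, 343, 344, 345, 346, 347]
w7.png [299, 300, 301, 302, 303, 304, 305, 336, 337, 338, 339, 340, 341, 342, 343]
[(0.7, [0.5294, 0.6503])]
```

```bash
python3 -c "
from cell import sign_off; print(sign_off())"
```

```text
the job is handed in; nothing more can be done
None
```

The guard now hangs upright in the bare grinder's brackets, its tab spacing showing the sprung pin fully out; the vase did not move, and I handed the job in at about 15 s with the gripper clear.

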